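# Find the rocking tub lid and press it home

## Robot

A 6-joint arm with a two-finger parallel gripper is mounted at the origin on the work surface. World frame = base frame: x ahead of the robot, y to its left, z up, the work surface at z = 0. Lengths are in mm, angles in degrees, forces in N, time in s.
With the tool pointing down it reaches from about 300 to 850 mm from the base axis. Payload 4.2 kg.
Tool frame: the origin (TCP) lies on the centre line of the jaws, within the pads' length; the fingertips stand 14 mm ahead of it and the grasp point (between the pads) lies 5 mm behind it; x points along the fingers, y is the direction in which the jaws open and shut, and the axes are right-handed (so a half turn about x gives the same grasp; the last joint's range is limited). The gripper opens to 91 mm and grips with 3 to 60 N. Pads are 32 mm wide; open, the fingers measure 118 mm over their backs; the gripper's body (76 mm by 178 mm) begins 60 mm behind the grasp point.
Start: joints at [72.135, 18.312, 89.639, -0, 72.044, -1.146], TCP at [165.416, 550.708, 227.976] pointing down, gripper open.
Joint ranges: [-177.97, 177.97], [-48.28, 115.42], [12.27, 149.76], [-77.06, 257.06], [2.81, 150.46], [-146.56, 146.56]. Speed limits (degrees/s): [147.25, 147.25, 180, 180, 180, 180].

## Interface

Orientations are given as [roll, pitch, yaw] about the fixed x, y, z axes, in that order (R = Rz(yaw) Ry(pitch) Rx(roll)).
In Python, from workcell import readout, optics, env gives the robot as it stands.
- The arm moves only by the shell command python3 -m creep 'ROWS' [OPENING] [FORCE]. ROWS is JSON, a list of rows, each an object with "translation": the shift along the world's x, y, z in cm, a list of three; "delta_rot": the turn, a rotation vector about the world's x, y, z in rad, a list of three. In form: [{"translation": [dx, dy, dz], "delta_rot": [rx, ry, rz]}, ...]. A call has 1 to 5 rows; each row shifts and turns the commanded pose from where the row before left it; what a row does not reach is not made up. A row lasts 1/12 s, in which the tool goes at most 41.7 mm and 7.16 degrees, less where a joint would pass 70% of its speed; a pose out of reach is approached as far as the arm can. A call with a gripper value outside its range is refused whole. OPENING is the gripper's target within -1 to 1 (fully open at 1, half-way at 0, shut at -1), set as the call begins (- or left out, the last holds). The fingers move at their own pace and stop on an object; FORCE is the grip in N (left out, the last holds). Time passes only in rows, so rows that do not move let the fingers close. It gives the time, the measured TCP pose, the force and the opening at its end, in the units of the state.
- readout.state(): the state, without advancing time (a new reading comes with each control period).
- optics.grab_frame(name): name is "scene" or "top"; returns (picture, depth): 400x640x3 uint8, red, green, blue; 400x640 float32, mm along the optical axis (not along the pixel's ray), 0 where there is no reading.
- optics.camera_params(name): a dict with "mtx" (3x3 intrinsics, pixels), "R" (3x3) and "t" (3): a world point X has camera coordinates R X + t. Camera axes: x right, y down, z forward; pixel columns grow to the right and rows downward; lengths in mm; the calibration is good to about 2 mm. A picture is of the moment at which its call begins. camera_params takes no time and is no camera call.
- env.job_done(): hands the job in, once; it reports no verdict.
The state is a dict: "time_s": time; "qpos": joint angles; "qvel": joint speeds; "effort": joint torques, N m; "ee_pos": TCP position; "ee_rot": TCP orientation; "force": force on the tool from outside, world axes, zero at the start; "torque": the same for the moment, N m; "gripper_width": finger opening in mm.
Only numpy, scipy, OpenCV 4.12 (cv2) and the standard library are available. Lean on these libraries where they do the work, as an engineer would, in place of code of your own. Each camera call takes 0.05 s, during which the arm holds its last target.

## Task

One of the four identical white lids on the tubs in the blue organiser is not clipped home: press near the short ends of the lids, gently, until you find the one that rocks, then press that lid down at its middle until it sits fully home. Finish with a fingertip still pressing firmly on that lid, so that its gasket takes. Use only the shut or open fingers to press: lift nothing, and leave the other things on the ledge and in the organiser where they are.

Things in the scene. Friction and masses are not known exactly. Their poses are not given: they have to be found in the camera images.
- lid_a: White plastic lid, one of four identical ones (a to d, in no order): flat, 90 mm (its x) by 58 mm (its y), on a tub in the organiser. Origin at the centre of its top face, z up. Tub heights differ by up to 12 mm, so height does not show which lid is loose. A sound lid gives under 1.5 mm wherever pressed; the loose one dips about 3.5 mm (0.1 rad about its y) at 3 N, 34 mm from its centre towards either short end.
- lid_b: White plastic lid, one of four identical ones (a to d, in no order): flat, 90 mm (its x) by 58 mm (its y), on a tub in the organiser. Origin at the centre of its top face, z up. Tub heights differ by up to 12 mm, so height does not show which lid is loose. A sound lid gives under 1.5 mm wherever pressed; the loose one dips about 3.5 mm (0.1 rad about its y) at 3 N, 34 mm from its centre towards either short end.
- lid_c: White plastic lid, one of four identical ones (a to d, in no order): flat, 90 mm (its x) by 58 mm (its y), on a tub in the organiser. Origin at the centre of its top face, z up. Tub heights differ by up to 12 mm, so height does not show which lid is loose. A sound lid gives under 1.5 mm wherever pressed; the loose one dips about 3.5 mm (0.1 rad about its y) at 3 N, 34 mm from its centre towards either short end.
- lid_d: White plastic lid, one of four identical ones (a to d, in no order): flat, 90 mm (its x) by 58 mm (its y), on a tub in the organiser. Origin at the centre of its top face, z up. Tub heights differ by up to 12 mm, so height does not show which lid is loose. A sound lid gives under 1.5 mm wherever pressed; the loose one dips about 3.5 mm (0.1 rad about its y) at 3 N, 34 mm from its centre towards either short end.
- organiser: Fixed blue organiser 214 (x) by 224 mm (y), walls 32 mm, 2 by 3 cells, origin centre of underside; screw clamp on its +y side, 60 mm high, out to 139 mm. Lid tops are 60 to 72 mm above the ledge. The loose lid (any of a to d) sits 4 mm high, springs level when let go, is not seated by pressing an end; at its middle 10 to 15 N slide it down 4 mm, where it stays and rocks no more.
- teether: Bystander: green silicone leaf teether, 80 by 40 by 12 mm, loose in a cell. Origin under its middle.
- ring: Bystander: orange plastic ring, 56 mm across, 12 mm high, loose in a cell. Origin at the centre of its underside.
- rattle: Bystander: wooden rattle wand, 144 mm long with 36 mm ends, lying loose on the ledge. Origin under its middle, its length along its x.
- jar: Bystander: glass baby jar, 58 mm across, 72 mm high, loose. Origin at the centre of its underside.
- bowl: Bystander: white ceramic bowl, 110 mm across, 45 mm high, loose. Origin at the centre of its underside.
- beaker: Bystander: wooden beaker-shaped toy, solid, 60 mm across, 70 mm high, loose. Origin at the centre of its underside.
Mind the look-alikes: they are no part of the job. What is shaped like the part that bears lid_d but orange or red is not meant.

How it is judged:
By the outcome, as a careful person would: the job done as asked, in the order asked, and still so for the second after the job is handed in, while the arm keeps its last pose, push and grip.
It also fails if it takes over 45 s, if anything falls off the work surface, if the arm or the gripper's body presses on something with over 40 N, if the wrist force passes 120 N, or if a joint passes its speed limit or range.

## Working session

There is one attempt and no reset: what is moved stays moved. The work goes in short steps, Python scripts to look and compute and a shell command to move; the robot and the scene stay as the last step left them, time stands still between calls to the robot, and variables do not carry over. Pictures are saved under pics/ and viewed, and the job is handed in when it is done.

```bash
ls; mkdir -p pics; python3 - <<'E'
from workcell import readout, optics
import cv2,numpy as np
print(readout.state())
for n in("scene","top"):
    p,d=optics.grab_frame(n); cv2.imwrite(f"pics/{n}0.png",p[:,:,::-1]); np.save(f"{n}0.npy",d); print(n,{k:np.round(v,3).tolist() for k,v in optics.camera_params(n).items()})
E
```

```text
pics
{'time_s': 0.0, 'qpos': array([ 7.21378932e+01,  1.83513636e+01,  8.97054308e+01, -1.06073087e-03,
        7.20414706e+01, -1.14603034e+00]), 'qvel': array([-0.07354258,  0.12071872,  0.06134871,  0.00392281, -0.07170224,
        0.01760164]), 'effort': array([ 2.55079278e-03, -4.12457871e+01, -2.31976479e+01,  7.29973731e-02,
        4.58171521e-02, -1.13925814e-04]), 'ee_pos': array([165.25129525, 550.26126836, 227.12962677]), 'ee_rot': array([ -90.5580263 ,   89.90172986, -107.27377483]), 'force': array([-0.25818097,  0.69628776, -0.00676305]), 'torque': array([-0.05404826, -0.04021767, -0.04975465]), 'gripper_width': 91.26889695151493}
scene {'mtx': [[383.54, 0.0, 321.052], [0.0, 383.54, 206.889], [0.0, 0.0, 1.0]], 'R': [[-0.592, 0.806, -0.008], [0.687, 0.499, -0.527], [-0.421, -0.317, -0.85]], 't': [280.095, -312.859, 1250.368]}
top {'mtx': [[415.655, 0.0, 322.169], [0.0, 415.655, 197.479], [0.0, 0.0, 1.0]], 'R': [[-0.027, -0.999, -0.025], [-0.987, 0.031, -0.161], [0.161, 0.02, -0.987]], 't': [28.518, 523.54, 827.46]}
```

View pics/scene0.png

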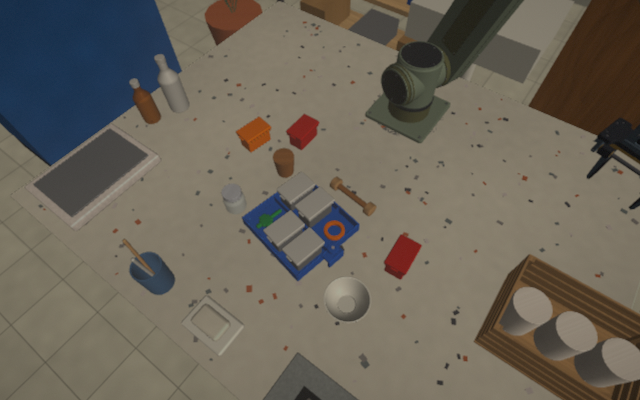

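View pics/top0.png

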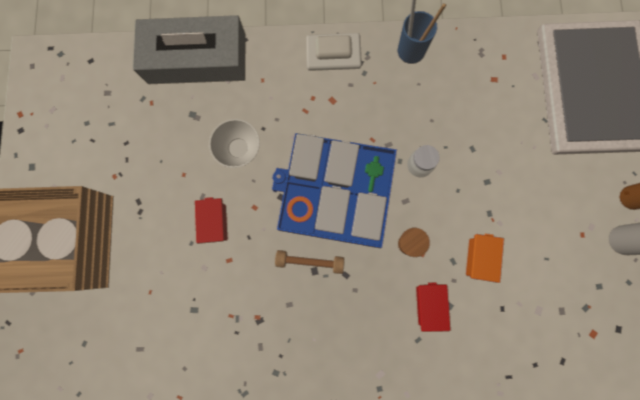

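```bash
cat > h.py <<'E'
import numpy as np
from workcell import readout, optics
def world(n,u,v,z):
    c=optics.camera_params(n); M,R,t=[np.array(c[k],float) for k in("mtx","R","t")]
    r=R.T@np.linalg.inv(M)@[u,v,1]; o=-R.T@t
    return o+r*(z-o[2])/r[2]
def dw(n,d):
    c=optics.camera_params(n); M,R,t=[np.array(c[k],float) for k in("mtx","R","t")]
    v,u=np.mgrid[:400,:640]; P=np.stack([u,v,np.ones_like(u)],-1)@np.linalg.inv(M).T*d[...,None]
    return (P-t)@R
E
python3 - <<'E'
import cv2,numpy as np
from h import *
im=cv2.imread('pics/top0.png'); d=np.load('top0.npy'); W=dw("top",d)
c=cv2.resize(im[120:260,260:400],None,fx=4.2,fy=4.2,interpolation=cv2.INTER_CUBIC); cv2.imwrite('pics/crop0.png',c)
sub=np.zeros(d.shape,bool); sub[125:255,265:400]=1
hsv=cv2.cvtColor(im,cv2.COLOR_BGR2HSV)
m=(sub&(W[...,2]>52)&(hsv[...,1]<70)).astype(np.uint8)
n,l,s,ce=cv2.connectedComponentsWithStats(m)
for i in range(1,n):
    if s[i,4]>200:
        p=W[l==i]; z=np.median(p[:,2]); q=p[abs(p[:,2]-z)<5]
        r=cv2.minAreaRect(q[:,:2].astype(np.float32)); A=np.c_[q[:,:2]-q[:,:2].mean(0),np.ones(len(q))]
        print(s[i],ce[i].round(1),r,z,np.linalg.lstsq(A,q[:,2],rcond=None)[0].round(3))
for u,v in[(300,209),(373,175),(235,143),(424,160),(414,242),(310,262),(278,180)]: print(u,v,W[v,u].round())
print(np.median(W[330:390,300:400,2]))
E
```

```text
[ 290  134   34   46 1193] [306.5 156.2] ((609.8359985351562, 42.75261688232422), (57.811370849609375, 93.5429916381836), 78.3150634765625) 68.04669493616073 [-1.0000e-03 -1.0000e-03  6.7966e+01]
[ 325  140   35   46 1188] [341.8 162.7] ((595.4813232421875, -30.12063217163086), (57.74359130859375, 93.65374755859375), 77.39340209960938) 60.40357589276424 [-1.0000e-03  1.0000e-03  6.0356e+01]
[ 316  186   35   48 1273] [332.6 209.4] ((496.8243103027344, -8.027137756347656), (57.73777389526367, 93.19357299804688), 78.54932403564453) 69.37672383596278 [-0.0000e+00 -3.0000e-03  6.9369e+01]
[ 352  193   35   48 1274] [369. 216.] ((482.1612854003906, -81.66947937011719), (57.97205352783203, 93.46963500976562), 77.9642105102539) 62.2494960209615 [2.0000e-03 2.0000e-03 6.2245e+01]
300 209 [507.  63.   3.]
373 175 [575. -98.  13.]
235 143 [661. 207.   2.]
424 160 [ 590. -197.   71.]
414 242 [ 425. -167.   69.]
310 262 [392.  43.  27.]
278 180 [561. 103.  61.]
0.2685765651431379
```

View pics/crop0.png

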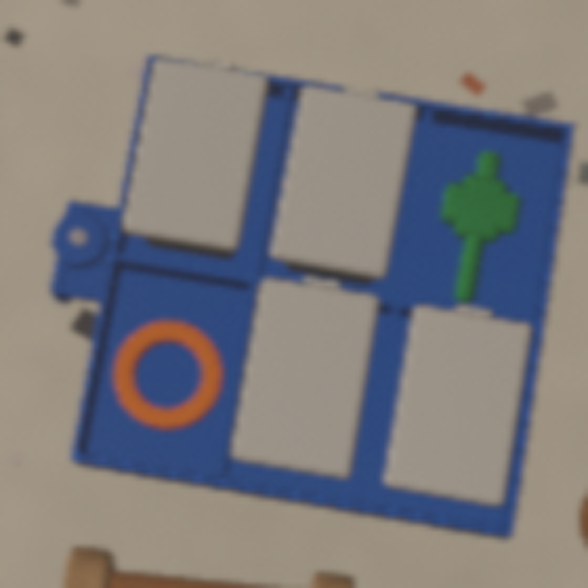

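```bash
python3 - <<'E'
import numpy as np
from h import *
from scipy.spatial.transform import Rotation as Ro
s=readout.state(); R=Ro.from_euler('xyz',s['ee_rot'],degrees=True).as_matrix(); print(R.round(3))
W=dw("top",np.load('top0.npy')); d=np.load('top0.npy'); 
for r in (W[185:295,0:112],): print(r[...,2].max(), np.percentile(r.reshape(-1,3),[0,100],axis=0).round())
W2=dw("scene",np.load('scene0.npy'))
for u,v in[(525,300),(605,340),(480,340),(420,60)]: print(W2[v,u].round())
E
```

```text
[[-0.     0.288  0.958]
 [-0.002  0.958 -0.288]
 [-1.    -0.002 -0.   ]]
901.2663952913675 [[336.  -4.  -5.]
 [582. 739. 901.]]
[448. 515. 106.]
[431. 675. 103.]
[547. 487.  27.]
[ 25.  10. 215.]
```

```bash
python3 -m creep '[{"translation":[2.33,-2.56,0],"delta_rot":[0,0,0.087]},{"translation":[2.33,-2.56,0],"delta_rot":[0,0,0]},{"translation":[2.33,-2.56,0],"delta_rot":[0,0,0]},{"translation":[2.33,-2.56,0],"delta_rot":[0,0,0]},{"translation":[2.33,-2.56,0],"delta_rot":[0,0,0]}]' -1 30
python3 -m creep '[{"translation":[2.33,-2.56,0],"delta_rot":[0,0,0]},{"translation":[2.33,-2.56,0],"delta_rot":[0,0,0]},{"translation":[2.33,-2.56,0],"delta_rot":[0,0,0]},{"translation":[2.33,-2.56,0],"delta_rot":[0,0,0]},{"translation":[2.33,-2.56,0],"delta_rot":[0,0,0]}]'
python3 -m creep '[{"translation":[2.33,-2.56,0],"delta_rot":[0,0,0]},{"translation":[2.33,-2.56,0],"delta_rot":[0,0,0]},{"translation":[2.33,-2.56,0],"delta_rot":[0,0,0]},{"translation":[2.33,-2.56,0],"delta_rot":[0,0,0]},{"translation":[2.33,-2.56,0],"delta_rot":[0,0,0]}]'
python3 -m creep '[{"translation":[2.33,-2.56,0],"delta_rot":[0,0,0]},{"translation":[2.33,-2.56,0],"delta_rot":[0,0,0]},{"translation":[2.33,-2.56,0],"delta_rot":[0,0,0]},{"translation":[2.33,-2.56,0],"delta_rot":[0,0,0]},{"translation":[2.33,-2.56,0],"delta_rot":[0,0,0]}]'
python3 -m creep '[{"translation":[0,0,-3.5],"delta_rot":[0.018,0.0855,0]},{"translation":[0,0,-3.5],"delta_rot":[0.018,0.0855,0]},{"translation":[0,0,-3.5],"delta_rot":[0,0,0]},{"translation":[0,0,0],"delta_rot":[0,0,0]},{"translation":[0,0,0],"delta_rot":[0,0,0]}]'
cat >> h.py <<'E'
def st():
    from scipy.spatial.transform import Rotation as Ro
    s=readout.state(); R=Ro.from_euler('xyz',s['ee_rot'],degrees=True).as_matrix()
    print(s['time_s'],'pos',s['ee_pos'].round(2),'F',s['force'].round(2),'T',s['torque'].round(2),'w',round(s['gripper_width'],1)); print(R.round(3).tolist())
E
python3 -c "from h import *;st()"
```

```text
time_s: 0.52
ee_pos: [282.5, 421.2, 227.6]
ee_rot: [-108.4, 90.0, -120.1]
force: [0.5, 1.2, -0.2]
gripper_width: 60.5
time_s: 0.93
ee_pos: [399.1, 293.1, 227.7]
ee_rot: [-144.1, 90.0, -155.8]
force: [-0.1, 0.4, -0.6]
gripper_width: 27.3
time_s: 1.35
ee_pos: [515.6, 165.1, 227.6]
ee_rot: [-164.6, 90.0, -176.4]
force: [0.4, 1.3, -0.2]
gripper_width: 0.3
time_s: 1.77
ee_pos: [632.1, 37.2, 227.4]
ee_rot: [-179.7, 89.9, 168.6]
force: [0.3, 0.2, -0.2]
gripper_width: 0.6
time_s: 2.18
ee_pos: [630.1, 38.6, 121.1]
ee_rot: [-179.8, 79.7, 168.5]
force: [1.5, 0.6, 0.4]
gripper_width: 0.6
2.1833 pos [630.06  38.62 121.05] F [1.48 0.57 0.36] T [-0.04 -0.11  0.  ] w 0.6
[[-0.176, 0.204, 0.963], [0.036, 0.979, -0.2], [-0.984, -0.001, -0.179]]
```

```bash
python3 -m creep '[{"translation":[0,0,-1.6],"delta_rot":[0,0,0]},{"translation":[0,0,-1.5],"delta_rot":[0,0,0]},{"translation":[0,0,0],"delta_rot":[0,0,0]},{"translation":[0,0,0],"delta_rot":[0,0,0]}]'
python3 -c "from h import *;st()"
python3 -m creep '[{"translation":[0,0,0],"delta_rot":[0,0,0]},{"translation":[0,0,-0.1],"delta_rot":[0,0,0]},{"translation":[0,0,0],"delta_rot":[0,0,0]}]'
python3 -m creep '[{"translation":[0,0,-0.1],"delta_rot":[0,0,0]},{"translation":[0,0,0],"delta_rot":[0,0,0]}]'
```

```text
time_s: 2.52
ee_pos: [631.9, 39.1, 94.4]
ee_rot: [179.6, 80.1, 167.9]
force: [0.6, 0.7, 0.1]
gripper_width: 0.6
2.5167 pos [631.92  39.11  94.39] F [0.58 0.66 0.13] T [-0.05 -0.13 -0.02] w 0.6
[[-0.167, 0.203, 0.965], [0.036, 0.979, -0.2], [-0.985, 0.001, -0.171]]
time_s: 2.77
ee_pos: [632.0, 38.8, 92.5]
ee_rot: [179.6, 80.1, 167.9]
force: [-0.1, 0.3, -0.3]
gripper_width: 0.3
time_s: 2.93
ee_pos: [631.5, 38.7, 90.3]
ee_rot: [179.8, 80.0, 168.1]
force: [-0.7, 0.5, -0.5]
gripper_width: 0.4
```

```bash
python3 -m creep '[{"translation":[0,0,-0.2],"delta_rot":[0,0,0]},{"translation":[0,0,0],"delta_rot":[0,0,0]},{"translation":[0,0,0],"delta_rot":[0,0,0]}]'
for i in 1 2 3; do python3 -m creep '[{"translation":[0,0,-0.1],"delta_rot":[0,0,0]},{"translation":[0,0,0],"delta_rot":[0,0,0]},{"translation":[0,0,0],"delta_rot":[0,0,0]}]' | grep -E 'pos|force'; done
```

```text
time_s: 3.18
ee_pos: [631.3, 38.7, 87.7]
ee_rot: [179.9, 80.0, 168.1]
force: [-0.1, 0.0, -0.2]
gripper_width: 0.5
ee_pos: [631.4, 38.7, 86.9]
force: [-0.2, 0.0, 0.4]
ee_pos: [631.4, 38.7, 85.9]
force: [0.1, 0.4, 0.7]
ee_pos: [631.5, 38.7, 85.1]
force: [-0.8, 0.3, 0.1]
```

```bash
python3 -m creep '[{"translation":[0,0,-0.1],"delta_rot":[0,0,0]},{"translation":[0,0,0],"delta_rot":[0,0,0]},{"translation":[0,0,0],"delta_rot":[0,0,0]}]' | grep -E 'pos|force'
python3 -m creep '[{"translation":[0,0,-0.05],"delta_rot":[0,0,0]},{"translation":[0,0,0],"delta_rot":[0,0,0]},{"translation":[0,0,0],"delta_rot":[0,0,0]}]' | grep -E 'pos|force'
```

```text
ee_pos: [631.6, 38.7, 84.4]
force: [-0.2, -0.3, 2.8]
ee_pos: [631.6, 38.7, 84.1]
force: [-0.0, -0.1, 4.2]
```

```bash
python3 -m creep '[{"translation":[0,0,-0.05],"delta_rot":[0,0,0]},{"translation":[0,0,0],"delta_rot":[0,0,0]},{"translation":[0,0,0],"delta_rot":[0,0,0]}]' | grep -E 'pos|force'
```

```text
ee_pos: [631.6, 38.7, 83.8]
force: [-0.5, 1.3, 7.2]
```

```bash
python3 -m creep '[{"translation":[0,0,2],"delta_rot":[0,0,0]},{"translation":[-0.7,-3.65,0],"delta_rot":[0,0,0]},{"translation":[-0.74,-3.64,0],"delta_rot":[0,0,0]},{"translation":[0,0,-1.2],"delta_rot":[0,0,0]},{"translation":[0,0,-1.1],"delta_rot":[0,0,0]}]' | grep -E 'pos|force'
python3 -m creep '[{"translation":[0,0,0],"delta_rot":[0,0,0]},{"translation":[0,0,0],"delta_rot":[0,0,0]},{"translation":[0,0,0],"delta_rot":[0,0,0]}]' | grep -E 'pos|force'
python3 -m creep '[{"translation":[0,0,-0.1],"delta_rot":[0,0,0]},{"translation":[0,0,0],"delta_rot":[0,0,0]},{"translation":[0,0,0],"delta_rot":[0,0,0]}]' | grep -E 'pos|force'
python3 -m creep '[{"translation":[0,0,-0.1],"delta_rot":[0,0,0]},{"translation":[0,0,0],"delta_rot":[0,0,0]},{"translation":[0,0,0],"delta_rot":[0,0,0]}]' | grep -E 'pos|force'
```

```text
ee_pos: [616.9, -35.7, 79.6]
force: [0.7, 1.1, -0.0]
ee_pos: [617.0, -33.0, 79.6]
force: [-0.2, 0.1, -0.3]
ee_pos: [617.1, -33.6, 79.1]
force: [0.6, -0.5, 0.8]
ee_pos: [617.0, -34.1, 78.0]
force: [-1.0, -0.3, -0.5]
```

```bash
python3 -m creep '[{"translation":[0,0,-0.1],"delta_rot":[0,0,0]},{"translation":[0,0,0],"delta_rot":[0,0,0]},{"translation":[0,0,0],"delta_rot":[0,0,0]}]' | grep -E 'pos|force'
python3 -m creep '[{"translation":[0,0,-0.1],"delta_rot":[0,0,0]},{"translation":[0,0,0],"delta_rot":[0,0,0]},{"translation":[0,0,0],"delta_rot":[0,0,0]}]' | grep -E 'pos|force'
```

```text
ee_pos: [617.1, -34.2, 77.2]
force: [0.7, 0.8, 2.2]
ee_pos: [617.2, -34.2, 76.6]
force: [-1.2, 0.3, 4.4]
```

```bash
python3 -m creep '[{"translation":[0,0,-0.05],"delta_rot":[0,0,0]},{"translation":[0,0,0],"delta_rot":[0,0,0]},{"translation":[0,0,0],"delta_rot":[0,0,0]}]' | grep -E 'pos|force'
```

```text
ee_pos: [617.2, -34.2, 76.3]
force: [-1.8, 0.2, 6.9]
```

```bash
python3 -m creep '[{"translation":[0,0,2.6],"delta_rot":[0,0,0]},{"translation":[-3.3,0.73,0],"delta_rot":[0,0,0]},{"translation":[-3.3,0.73,0],"delta_rot":[0,0,0]},{"translation":[-3.27,0.75,0],"delta_rot":[0,0,0]},{"translation":[0,0,-1.2],"delta_rot":[0,0,0]}]' | grep -E 'pos|force'
python3 -m creep '[{"translation":[0,0,0],"delta_rot":[0,0,0]},{"translation":[0,0,0],"delta_rot":[0,0,0]},{"translation":[0,0,0],"delta_rot":[0,0,0]},{"translation":[0,0,0],"delta_rot":[0,0,0]}]' | grep -E 'pos|force'
python3 -m creep '[{"translation":[0,0,-0.1],"delta_rot":[0,0,0]},{"translation":[0,0,0],"delta_rot":[0,0,0]},{"translation":[0,0,0],"delta_rot":[0,0,0]}]' | grep -E 'pos|force'
python3 -m creep '[{"translation":[0,0,-0.1],"delta_rot":[0,0,0]},{"translation":[0,0,0],"delta_rot":[0,0,0]},{"translation":[0,0,0],"delta_rot":[0,0,0]}]' | grep -E 'pos|force'
```

```text
ee_pos: [512.3, -11.0, 90.6]
force: [-1.0, 0.0, -0.5]
ee_pos: [519.7, -12.3, 89.6]
force: [0.2, 0.4, 0.6]
ee_pos: [518.7, -12.2, 88.4]
force: [0.3, 1.0, 0.2]
ee_pos: [518.3, -12.1, 87.4]
force: [0.6, -0.7, 0.3]
```

```bash
python3 -m creep '[{"translation":[0,0,-0.1],"delta_rot":[0,0,0]},{"translation":[0,0,0],"delta_rot":[0,0,0]},{"translation":[0,0,0],"delta_rot":[0,0,0]}]' | grep -E 'pos|force'
python3 -m creep '[{"translation":[0,0,-0.1],"delta_rot":[0,0,0]},{"translation":[0,0,0],"delta_rot":[0,0,0]},{"translation":[0,0,0],"delta_rot":[0,0,0]}]' | grep -E 'pos|force'
```

```text
ee_pos: [518.2, -12.1, 86.4]
force: [0.7, 0.7, -0.3]
ee_pos: [518.3, -12.1, 85.5]
force: [-0.8, -0.1, 1.4]
```

```bash
python3 -m creep '[{"translation":[0,0,-0.1],"delta_rot":[0,0,0]},{"translation":[0,0,0],"delta_rot":[0,0,0]},{"translation":[0,0,0],"delta_rot":[0,0,0]}]' | grep -E 'pos|force'
python3 -m creep '[{"translation":[0,0,-0.1],"delta_rot":[0,0,0]},{"translation":[0,0,0],"delta_rot":[0,0,0]},{"translation":[0,0,0],"delta_rot":[0,0,0]}]' | grep -E 'pos|force'
```

```text
ee_pos: [518.3, -12.1, 84.5]
force: [-0.1, 0.6, 0.1]
ee_pos: [518.3, -12.1, 83.5]
force: [-1.6, 0.0, 1.7]
```

```bash
python3 -m creep '[{"translation":[0,0,-0.1],"delta_rot":[0,0,0]},{"translation":[0,0,0],"delta_rot":[0,0,0]},{"translation":[0,0,0],"delta_rot":[0,0,0]},{"translation":[0,0,0],"delta_rot":[0,0,0]}]' | grep -E 'pos|force'
python3 -c "
from h import *;import cv2,numpy as np
st()
p,d=optics.grab_frame('scene'); cv2.imwrite('pics/s1.png',cv2.resize(p[150:290,210:390,::-1],None,fx=4,fy=4))"
```

```text
ee_pos: [518.2, -12.1, 82.5]
force: [-2.3, 0.0, 1.7]
9.1833 pos [518.2  -12.08  82.5 ] F [-2.29  0.04  1.68] T [0.04 0.09 0.04] w 0.1
[[-0.17, 0.203, 0.964], [0.036, 0.979, -0.2], [-0.985, 0.001, -0.174]]
```

View pics/s1.png

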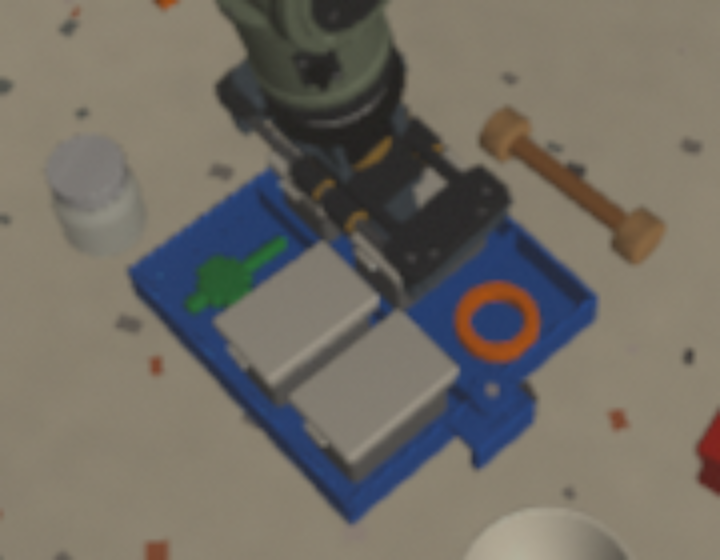

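```bash
python3 -m creep '[{"translation":[0,0,2.5],"delta_rot":[0,0,0]},{"translation":[-1.1,0.2,0],"delta_rot":[-0.018,-0.0855,0]},{"translation":[-1.04,0.21,0],"delta_rot":[-0.018,-0.0855,0]},{"translation":[0,0,0],"delta_rot":[0,0,0]},{"translation":[0,0,-1.5],"delta_rot":[0,0,0]}]' | grep -E 'pos|force'
python3 -m creep '[{"translation":[0,0,0],"delta_rot":[0,0,0]},{"translation":[0,0,0],"delta_rot":[0,0,0]},{"translation":[0,0,0],"delta_rot":[0,0,0]},{"translation":[0,0,0],"delta_rot":[0,0,0]}]' | grep -E 'pos|force'
python3 -c "from h import *;st()"
```

```text
ee_pos: [497.0, -7.8, 94.6]
force: [0.7, -0.5, 0.3]
ee_pos: [497.8, -8.1, 92.8]
force: [0.1, 0.2, 0.8]
9.9833 pos [497.75  -8.11  92.76] F [0.07 0.19 0.76] T [-0.01  0.02 -0.  ] w 0.2
[[0.001, 0.203, 0.979], [0.0, 0.979, -0.203], [-1.0, 0.0, 0.001]]
```

```bash
python3 -m creep '[{"translation":[-0.05,0,-0.6],"delta_rot":[0,0,0]},{"translation":[0,0,0],"delta_rot":[0,0,0]},{"translation":[0,0,0],"delta_rot":[0,0,0]}]' | grep -E 'pos|force'
python3 -m creep '[{"translation":[0,0,-0.1],"delta_rot":[0,0,0]},{"translation":[0,0,0],"delta_rot":[0,0,0]},{"translation":[0,0,-0.1],"delta_rot":[0,0,0]},{"translation":[0,0,0],"delta_rot":[0,0,0]},{"translation":[0,0,0],"delta_rot":[0,0,0]}]' | grep -E 'pos|force'
python3 -m creep '[{"translation":[0,0,-0.1],"delta_rot":[0,0,0]},{"translation":[0,0,0],"delta_rot":[0,0,0]},{"translation":[0,0,0],"delta_rot":[0,0,0]}]' | grep -E 'pos|force'
python3 -m creep '[{"translation":[0,0,-0.1],"delta_rot":[0,0,0]},{"translation":[0,0,0],"delta_rot":[0,0,0]},{"translation":[0,0,0],"delta_rot":[0,0,0]}]' | grep -E 'pos|force'
```

```text
ee_pos: [496.2, -8.0, 86.1]
force: [-0.2, -1.1, -0.1]
ee_pos: [496.4, -8.0, 84.5]
force: [-0.3, 0.5, -0.1]
ee_pos: [496.6, -8.0, 83.6]
force: [-0.5, -0.9, 1.9]
ee_pos: [496.6, -8.0, 83.0]
force: [-0.2, -0.4, 5.7]
```

```bash
python3 -m creep '[{"translation":[0,0,-0.1],"delta_rot":[0,0,0]},{"translation":[0,0,0],"delta_rot":[0,0,0]},{"translation":[0,0,0],"delta_rot":[0,0,0]}]' | grep -E 'pos|force'
python3 -m creep '[{"translation":[0,0,-0.1],"delta_rot":[0,0,0]},{"translation":[0,0,0],"delta_rot":[0,0,0]},{"translation":[0,0,0],"delta_rot":[0,0,0]}]' | grep -E 'pos|force'
```

```text
ee_pos: [496.6, -8.0, 82.1]
force: [-1.7, 0.1, 6.0]
ee_pos: [496.6, -8.0, 81.1]
force: [-1.9, 0.3, 5.8]
```

```bash
python3 -m creep '[{"translation":[0,0,-0.1],"delta_rot":[0,0,0]},{"translation":[0,0,0],"delta_rot":[0,0,0]},{"translation":[0,0,0],"delta_rot":[0,0,0]}]' | grep -E 'pos|force'
python3 -m creep '[{"translation":[0,0,-0.1],"delta_rot":[0,0,0]},{"translation":[0,0,0],"delta_rot":[0,0,0]},{"translation":[0,0,0],"delta_rot":[0,0,0]}]' | grep -E 'pos|force'
python3 -c "from h import *;st()"
```

```text
ee_pos: [496.6, -8.0, 80.2]
force: [-1.4, -0.1, 6.7]
ee_pos: [496.6, -8.0, 79.6]
force: [-2.7, 0.0, 10.4]
12.15 pos [496.61  -8.    79.62] F [-2.72  0.02 10.41] T [ 0.07  0.49 -0.01] w 0.5
[[0.001, 0.203, 0.979], [0.0, 0.979, -0.203], [-1.0, 0.0, 0.001]]
```

```bash
python3 -m creep '[{"translation":[0,0,-0.1],"delta_rot":[0,0,0]},{"translation":[0,0,0],"delta_rot":[0,0,0]},{"translation":[0,0,0],"delta_rot":[0,0,0]}]' | grep -E 'pos|force'
python3 -m creep '[{"translation":[0,0,-0.1],"delta_rot":[0,0,0]},{"translation":[0,0,0],"delta_rot":[0,0,0]},{"translation":[0,0,0],"delta_rot":[0,0,0]}]' | grep -E 'pos|force'
python3 -m creep '[{"translation":[0,0,-0.1],"delta_rot":[0,0,0]},{"translation":[0,0,0],"delta_rot":[0,0,0]},{"translation":[0,0,0],"delta_rot":[0,0,0]}]' | grep -E 'pos|force'
```

```text
ee_pos: [496.7, -8.0, 79.6]
force: [-5.0, 0.1, 17.0]
ee_pos: [496.7, -8.0, 79.5]
force: [-6.7, 0.2, 23.8]
ee_pos: [496.7, -8.0, 79.4]
force: [-8.3, 0.5, 30.1]
```

```bash
python3 -m creep '[{"translation":[0,0,0.6],"delta_rot":[0,0,0]},{"translation":[0,0,0],"delta_rot":[0,0,0]},{"translation":[0,0,0],"delta_rot":[0,0,0]},{"translation":[0,0,0],"delta_rot":[0,0,0]},{"translation":[0,0,0],"delta_rot":[0,0,0]}]' | grep -E 'pos|force'
python3 -m creep '[{"translation":[0,0,-0.2],"delta_rot":[0,0,0]},{"translation":[0,0,0],"delta_rot":[0,0,0]},{"translation":[0,0,0],"delta_rot":[0,0,0]}]' | grep -E 'pos|force'
python3 -m creep '[{"translation":[0,0,-0.2],"delta_rot":[0,0,0]},{"translation":[0,0,0],"delta_rot":[0,0,0]},{"translation":[0,0,0],"delta_rot":[0,0,0]}]' | grep -E 'pos|force'
```

```text
ee_pos: [496.0, -8.0, 80.7]
force: [0.3, -0.5, 0.1]
ee_pos: [496.3, -8.0, 79.7]
force: [-1.9, 0.3, 5.3]
ee_pos: [496.4, -8.0, 79.5]
force: [-5.2, 0.1, 20.1]
```

```bash
python3 -m creep '[{"translation":[0,0,-0.08],"delta_rot":[0,0,0]},{"translation":[0,0,0],"delta_rot":[0,0,0]},{"translation":[0,0,0],"delta_rot":[0,0,0]},{"translation":[0,0,0],"delta_rot":[0,0,0]},{"translation":[0,0,0],"delta_rot":[0,0,0]}]'
python3 -c "
from h import *;import cv2,numpy as np
st()
p,d=optics.grab_frame('scene'); cv2.imwrite('pics/s2.png',cv2.resize(p[130:310,200:420,::-1],None,fx=3,fy=3)); st()"
```

```text
time_s: 14.23
ee_pos: [496.4, -8.0, 79.4]
ee_rot: [15.4, 90.0, 3.7]
force: [-7.8, 0.4, 26.0]
gripper_width: 0.3
14.2333 pos [496.41  -8.    79.44] F [-7.77  0.43 26.02] T [0.09 1.37 0.01] w 0.3
[[0.001, 0.203, 0.979], [0.0, 0.979, -0.203], [-1.0, 0.0, 0.001]]
14.2833 pos [496.39  -8.    79.43] F [-6.63 -0.49 26.24] T [-0.    1.41 -0.04] w 0.4
[[0.001, 0.203, 0.979], [0.0, 0.979, -0.203], [-1.0, 0.0, 0.001]]
```

View pics/s2.png

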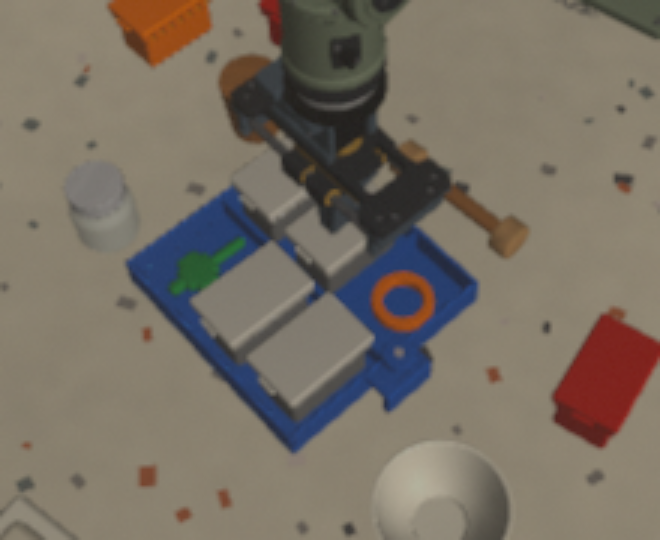

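The picture shows the shut fingers on the middle of the near lid, around (330,235). The ring, teether, jar, rattle and bowl look undisturbed.

```bash
python3 -c "from workcell import env; print(env.job_done())"
```

```text
the job is handed in; nothing more can be done
None
```

I found the loose lid and pressed it home. The job was handed in at about 14 s with the shut fingertips still pressing on its middle at about 26 N.

- **Finding it:** I pressed gently on the +x short end of three lids. The lids at about (610, 43) and (595, -30) gave about 1.2 mm at 7 N, so they are sound. The one at about (497, -8) dipped about 3.5 mm at 2 to 3 N, so it was the loose one. I did not probe the fourth lid.
- **Seating it:** Pressed at its middle, the lid slid down 4 mm to a hard stop. When I raised the fingers clear, the force dropped to zero. Coming back down, they met the lid at the lower height, so it stayed home.
- **Disagreement:** The lid slid at about 6 to 7 N, less than the stated 10 to 15 N. I then pressed it up to 30 N against the stop.
- **Not checked:** I did not press its ends again after seating it.
- **Other things:** In the last picture the ring, teether, jar, rattle and bowl look undisturbed. The arm partly hid the beaker.

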